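Open the lever-lift pressing plate and hold it open

TASK

Push the steel stop bolt by its upright pin, fully sideways out from under the wooden lever; then press the long (paddle) end of the lever all the way down onto its rubber stop so that its short end raises the heavy steel plate, and finish while still holding the lever down there. Only push with the fingers: do not grasp or lift anything, leave the lever in its fork, do not touch the steel plate itself, and leave the weights, thread cone and snips where they are.

Things in the scene. Friction and masses are not known exactly. Their poses are not given: they have to be found in the camera images.
- lift_press: fixed pressing fixture on a plywood board, 12 mm thick. Origin on the table straight under the lever's paddle; +x runs along the lever from paddle to steel plate, +y left of that, z up. In mm: board x -40..445, y -130..85; open-topped steel fork x 190, y +-37, top z 84; wooden bed under the plate x 286..398; rubber stop x 8, y 0, top z 28; stop-bolt bracket x 57..93, y -97..-47, top z 80
- lever: loose wooden lever 265 x 26 x 16 mm, 0.3 kg, its steel cross pin lying in the open fork. Origin on the pin's axis, fixture (190, 0, 70) mm; axes as the fixture's at rest. At rest it slopes 0.20 rad, paddle high, 190 mm from the pin towards -x; the short end's steel nose, 72 mm from the pin, is under the plate's front lip. Pressed, it turns about 0.35 rad until it meets the rubber stop
- lever_pad (a point): centre of the paddle's top face (50 mm along the lever, 44 wide, 16 thick): about 116 mm over the table at rest, about 46 mm with the lever on the rubber stop (70 mm lower), shifting meanwhile only about 5 mm along the lever, away from the plate. Pressing it down takes about 3 to 7 N; the force rises sharply at the rubber stop
- fork_seat (a point): fixed point in the fork where the lever's pin axis belongs, fixture point (190, 0, 70) mm
- stop_bolt (a joint): slide of the steel stop bolt, m: 0 to 0.010 pushed in, its flat bar under the lever, blocking it; 0.052 fully out, at its end stop. It slides level, across the lever towards the fixture's -y, at x 75 mm, against about 2 N of friction, and stays where left. It clears the lever from about 0.036
- bolt_pin (a point): top of the stop bolt's upright round steel pin, 14 mm thick, standing 45 mm free over the flat bar (bar top z 80, pin top z 125 mm over the table). Bolt at 0: pin axis 67 mm from the lever's middle line, a gap of 47 mm between lever and pin; the lever's top there is at about z 101 mm
- flap (a joint): hinge of the heavy steel plate (flap), rad: 0 lying shut on the bed, about 0.17 when the lever is fully down. It falls shut when the lever is let go. Weighs roughly 2.2 kg
- flap_lip (a point): middle of the upper front edge of the steel plate (167 x 170 x 12 mm), 245 mm from the fixture's origin along x, 84 mm over the table when shut; not to be touched
- weight_big: bystander: loose turned steel pattern weight, 50 mm across, 24 mm high, standing on the base board left of the lever; origin at the centre of its underside
- weight_small: bystander: loose turned steel pattern weight, 42 mm across, 30 mm high, standing on the base board right of the fork; origin at the centre of its underside
- cone: bystander: loose thread cone, 52 mm across, 105 mm high, standing on the table right of the fixture; origin at the centre of its underside
- snips: bystander: loose thread snips, 99 mm long, 8 mm high, lying on the table left of the fixture; origin at the centre of its underside

How it is judged:
On the way, in this order (a step that is already met when the one before it is completed fails the run):
1. the stop bolt is pushed out while the plate is still shut (value of joint stop_bolt above 0.042 m and value of joint flap below 0.04 rad), for 0.1 s.
2. the long end of the lever is pressed down and the plate stands raised (value of joint flap above 0.145 rad and contact force between the fingers and lever above 0.5 N), for 0.3 s.
At the end, for the whole second after the job is handed in: The robot is holding the lever down with its fingers (more than 0.5 N), the steel plate is still and raised by more than 0.145 rad, the stop bolt is out by more than 42 mm, and the lever's pin lies within 12 mm of its seat in the fork (all of step 2 and velocity of joint flap between -0.05 and 0.05 rad/s and value of joint stop_bolt above 0.042 m and distance between lever and fork_seat below 0.012 m); the arm keeps its last pose, push and grip.
It fails at once if the lever is lifted or dragged out of its fork (distance between lever and fork_seat above 0.015 m).
It fails at once if the robot touches the steel plate itself (contact force between any of the fingers, the arm and flap above 1 N).
It fails at once if the bolt's pin or the lever's paddle is grasped between the fingers instead of pushed ((horizontal distance between the grasp point and bolt_pin below 0.006 m and z of the grasp point in the frame of bolt_pin below 0.012 m and contact force between the fingers and stop_bolt above 1 N) or (distance between the grasp point and lever_pad below 0.01 m and contact force between the fingers and lever above 1 N)).
It fails at once if a bystander (pattern weight, thread cone or snips) is shoved or lifted (distance of any of weight_big, weight_small, cone, snips from where it was at the start of the episode above 0.02 m).
It also fails if it takes over 35 s, if anything falls off the work surface, if the arm or the gripper's body presses on something with over 40 N, if the wrist force passes 120 N, or if a joint passes its speed limit or range.

ROBOT

A 7-joint arm with a two-finger parallel gripper is mounted at the origin on the work surface; the furniture and walls round the work are solid. World frame = base frame: x ahead of the robot, y to its left, z up, the work surface at z = 0. Lengths are in m, angles in rad, forces in N, time in s.
With the tool pointing down it reaches from about 0.4 to 0.85 m from the base axis. Payload 4.4 kg.
Tool frame: the origin (TCP) lies at the very end of the fingers, on their centre line; the grasp point (between the pads) lies manip.grasp_offset behind it (manip.grasp_offset is the distance from the TCP to the grasp point, in m); z points along the fingers, y is the line along which they close (so a half turn about z gives the same grasp; the last joint's range is limited). The gripper opens to 94 mm and grips with 3 to 60 N. Pads are 16 mm wide; open, the fingers measure 119 mm over their backs; the gripper's body (75 mm by 177 mm) begins 78 mm behind the grasp point.
Start: joints at [-0.066, 0.628, 0.038, 1.517, -0.027, 0.996, -0.02], TCP at [0.65, 0, 0.205] pointing down, gripper open.
Joint ranges: [-3.06, 3.06], [-0.37, 2.12], [-1.25, 1.32], [0.18, 2.47], [-1.1, 4.24], [0.23, 1.98], [-2.94, 2.94]. Speed limits (rad/s): [2.57, 2.57, 3.14, 3.14, 3.14, 3.14, 3.14].

INTERFACE

Orientations are given as a unit quaternion [w, x, y, z].
In Python, from plant import readout, vision, order, manip gives the robot as it stands. The module is installed in compiled form; this text tells all that it offers.
- The arm moves only by the tool play_rows, never from a script. Its argument "increments" is a list of rows, each a list of 5 numbers: the shift along the world's x, y, z in m, then the turn about the world's z in degrees, then the closure, from -1 (fully open) to 1 (shut). In form: [[x, y, z, spin, claw], ...]. A call has 1 to 12 rows; each row is the pose to reach, as a shift and turn from the pose commanded when the call began; what a row does not reach only later rows make up. A row lasts 1/12 s, in which the tool goes at most 41.7 mm and 7.16 degrees, less where a joint would pass 70% of its speed; a pose out of reach is approached as far as the arm can. A call with a gripper value outside its range is refused whole. The fingers move at their own pace and stop on an object; the grip force is fixed at half the most. Time passes only in rows, so rows that repeat a pose let the fingers close. It gives the time, the measured TCP pose, the force, the opening and the grip force at its end, in the units of the state.
- readout.sense(): the state, without advancing time (a new reading comes with each control period).
- vision.camera(name): name is "scene" or "side" or "wrist"; returns a dict with "image" (420x560x3 uint8, red, green, blue), "intrinsics" (3x3 intrinsics, pixels), "k1" (the pictures are not rectified: a ray, as slopes to the right and down, at radius r is drawn at 1 + k1 r^2 times it, then the intrinsics apply), "position" and "attitude" of the camera in the world. Camera axes: x right, y up, looking along -z (the intrinsics and any distortion apply to the point x, -y, -z); pixel columns grow to the right and rows downward; lengths in m; the calibration is good to about 2 mm. A picture is of the moment at which its call begins. There is no depth.
- order.close_job(): hands the job in; it is judged then, once.
The state is a dict: "t": time; "qpos": joint angles; "joint_vel": joint speeds; "joint_torque": joint torques, N m; "tcp_pos": TCP position; "tool_rot": TCP orientation; "ft_force": force on the tool from outside, world axes, zero at the start; "ft_torque": the same for the moment, N m; "width": opening from 0.0 (shut) to 1.0 (fully open); "grip_force": force on a finger pad.
Only numpy, scipy, OpenCV 4.12 (cv2) and the standard library are available. Lean on these libraries where they do the work, as an engineer would, in place of code of your own. Each camera call takes 0.05 s, during which the arm holds its last target. There are 200 camera calls.

## Working session

There is one attempt and no reset: what is moved stays moved. The work goes in short steps, Python scripts to look and compute and a tool call to move; the robot and the scene stay as the last step left them, time stands still between calls to the robot, and variables do not carry over. Pictures are saved under pics/ and viewed, at most 10 in all, crops included, and the job is handed in when it is done.

Besides the shell and the picture viewer there is one more tool, called in YAML: its name, and indented under it one key for each argument. play_rows: Moves the arm, as the interface text tells. Its arguments: {"type":"object","properties":{"increments":{"type":"array"}},"required":["increments"]}

```bash
mkdir -p pics
cat > h.py <<'E'
import numpy as np, cv2
from scipy.spatial.transform import Rotation as R
def load(n):
    return np.load(f'{n}.npy',allow_pickle=True).item()
def rot(c):
    a=np.array(c['attitude'],float)
    return a if a.shape==(3,3) else R.from_quat(a[[1,2,3,0]]).as_matrix()
def D(c): return np.array([c['k1'],0,0,0],float)
def ray(c,u,v):
    p=cv2.undistortPoints(np.array([[[u,v]]],float),np.array(c['intrinsics'],float),D(c))[0,0]
    return np.array(c['position']),rot(c)@np.array([p[0],-p[1],-1])
def onz(c,u,v,z):
    o,d=ray(c,u,v); return o+d*(z-o[2])/d[2]
def proj(c,P):
    q=(np.array(P,float).reshape(-1,3)-c['position'])@rot(c)*[1,-1,-1]
    return cv2.projectPoints(q,np.zeros(3),np.zeros(3),np.array(c['intrinsics'],float),D(c))[0][:,0]
def two(c1,p1,c2,p2):
    o1,d1=ray(c1,*p1);o2,d2=ray(c2,*p2)
    t=np.linalg.lstsq(np.c_[d1,-d2],o2-o1,rcond=None)[0]
    a,b=o1+t[0]*d1,o2+t[1]*d2
    return (a+b)/2,np.linalg.norm(a-b)
E
python3 - <<'E'
from plant import readout,vision,manip
import numpy as np,cv2
for n in('scene','side','wrist'):
    c=vision.camera(n);np.save(n+'.npy',c,allow_pickle=True)
    cv2.imwrite(f'pics/{n}0.png',c['image'][:,:,::-1]); print(n,c['position'],c['attitude'],c['k1'])
print(readout.sense(),manip.grasp_offset)
E
```

```text
scene [ 0.18326927 -0.43844327  0.65750341] [ 0.85894541  0.39499642 -0.13653414 -0.29588686] -0.08925020010739657
side [ 0.4423797  -0.70054761  0.76171215] [ 0.90496645  0.41773413 -0.03909455 -0.07074988] -0.14088141354834666
wrist [0.64965917 0.07606844 0.3839397 ] [ 9.91198287e-01 -1.32384294e-01  3.58532352e-04 -4.75742482e-04] -0.019976962020061155
{'t': 0.15, 'qpos': array([-0.0658067 ,  0.6291187 ,  0.03846555,  1.51810916, -0.02696543,
        0.99628719, -0.0199734 ]), 'joint_vel': array([ 0.00023615, -0.00308591, -0.00207748, -0.00344349, -0.00109639,
       -0.00170507, -0.00040147]), 'joint_torque': array([ 1.52036100e-03, -5.50088596e+01,  1.14465751e+00, -1.86816269e+01,
       -5.22438856e-02,  2.09789607e-02,  9.34746663e-05]), 'tcp_pos': array([6.49511070e-01, 1.66868358e-05, 2.04784701e-01]), 'tool_rot': array([-4.80698387e-04,  7.07092856e-01,  7.07120357e-01, -5.11689044e-04]), 'ft_force': array([-0.09095289, -0.77908401, -0.10505842]), 'ft_torque': array([ 0.04631387, -0.00148651, -0.00044509]), 'grip_force': 0.0, 'width': 0.9986753436894702} 0.0188
```

View pics/scene0.png

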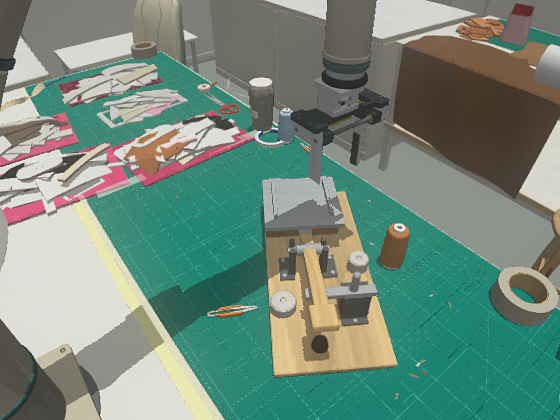

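View pics/side0.png

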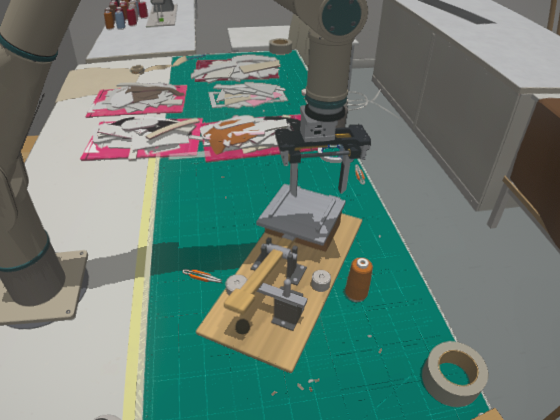

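View pics/wrist0.png

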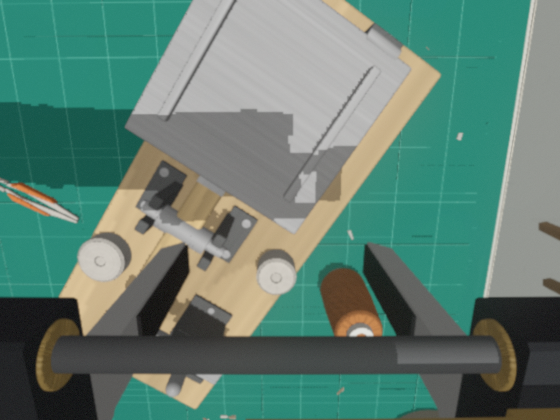

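The pictures show the fixture with its paddle end towards the scene camera. In the scene view the board corners are near (275,374), (397,364) and (345,192), and the bolt pin top is near (355,275). In the side view the corners are near (202,331), (291,362) and (362,215), and the pin top is near (287,284). In the wrist view the far right corner is near (440,73).

```bash
cat > fit.py <<'E'
from h import *
S,T,W=load('scene'),load('side'),load('wrist')
z=.012
for nm,c,ps in(('sc',S,[(275,374),(397,364),(345,192)]),('si',T,[(202,331),(291,362),(362,215)]),('wr',W,[(440,73)])):
    print(nm,[np.round(onz(c,u,v,z),4) for u,v in ps])
print('pin',two(S,(355,275),T,(287,284)))
# fixture frame from mean corners
L=np.array([[-.04,.085],[-.04,-.13],[.445,-.13]])
P=np.mean([[onz(S,*p,z)[:2] for p in[(275,374),(397,364),(345,192)]],[onz(T,*p,z)[:2] for p in[(202,331),(291,362),(362,215)]]],axis=0)
lc,pc=L-L.mean(0),P-P.mean(0)
a=np.arctan2((lc[:,0]*pc[:,1]-lc[:,1]*pc[:,0]).sum(),(lc*pc).sum())
M=np.array([[np.cos(a),-np.sin(a)],[np.sin(a),np.cos(a)]]);o=P.mean(0)-M@L.mean(0)
print('yaw',np.degrees(a),'o',o,'res',np.round(L@M.T+o-P,4).tolist())
np.savez('fx.npz',M=M,o=o)
F=lambda x,y,zz:np.r_[M@[x,y]+o,zz]
pts={'pin':(.075,-.067,.125),'pad':(.004,0,.116),'pad+':(.004,.022,.116),'pad-':(.004,-.022,.116),'lip':(.245,0,.084),'forkL':(.19,.037,.084),'forkR':(.19,-.037,.084),'stop':(.008,0,.028),'c1':(-.04,.085,.012),'c2':(-.04,-.13,.012),'c3':(.445,-.13,.012)}
for k,v in pts.items(): print(k,np.round(F(*v),4),[np.round(proj(c,F(*v))[0]).tolist() for c in(S,T,W)])
def crop(c,x0,y0,w,h,s):
    im=c['image'][:,:,::-1].copy();im=cv2.resize(im[y0:y0+h,x0:x0+w],None,fx=s,fy=s,interpolation=2)
    for v in pts.values():
        u=proj(c,F(*v))[0]; cv2.circle(im,tuple(int(round((a+.5)*s)) for a in(u-[x0,y0])),3,(0,0,255),1)
    return im
a=crop(S,250,180,160,200,2.5);b=crop(T,190,180,180,200,2.2)
h=max(a.shape[0],b.shape[0]);f=lambda i:cv2.copyMakeBorder(i,0,h-i.shape[0],0,0,0)
cv2.imwrite('pics/ov.png',np.hstack([f(a),f(b)]))
E
python3 fit.py
```

```text
sc [array([ 0.37  , -0.1746,  0.012 ]), array([ 0.5451, -0.291 ,  0.012 ]), array([0.8087, 0.1062, 0.012 ])]
si [array([ 0.3817, -0.175 ,  0.012 ]), array([ 0.549 , -0.2722,  0.012 ]), array([0.8194, 0.1298, 0.012 ])]
wr [array([0.8106, 0.1132, 0.012 ])]
pin (array([ 0.55923531, -0.15839752,  0.1126531 ]), np.float64(0.002942521387824439))
yaw 57.098162693456636 o [ 0.46392159 -0.18326017] res [[-0.005, 0.0041], [0.0043, -0.0058], [0.0007, 0.0017]]
pin [ 0.5609 -0.1567  0.125 ] [[356.0, 270.0], [288.0, 278.0], [175.0, 388.0]]
pad [ 0.4661 -0.1799  0.116 ] [[324.0, 311.0], [241.0, 296.0], [77.0, 401.0]]
pad+ [ 0.4476 -0.168   0.116 ] [[310.0, 312.0], [231.0, 293.0], [55.0, 390.0]]
pad- [ 0.4846 -0.1919  0.116 ] [[337.0, 310.0], [251.0, 300.0], [99.0, 412.0]]
lip [0.597  0.0224 0.084 ] [[304.0, 223.0], [289.0, 230.0], [214.0, 177.0]]
forkL [ 0.5361 -0.0036  0.084 ] [[289.0, 243.0], [265.0, 241.0], [145.0, 207.0]]
forkR [ 0.5982 -0.0438  0.084 ] [[326.0, 241.0], [295.0, 250.0], [219.0, 250.0]]
stop [ 0.4683 -0.1765  0.028 ] [[320.0, 338.0], [244.0, 322.0], [119.0, 340.0]]
c1 [ 0.3708 -0.1707  0.012 ] [[274.0, 372.0], [197.0, 330.0], [43.0, 327.0]]
c2 [ 0.5513 -0.2875  0.012 ] [[398.0, 360.0], [294.0, 369.0], [199.0, 407.0]]
c3 [0.8148 0.1197 0.012 ] [[343.0, 189.0], [362.0, 218.0], [445.0, 66.0]]
```

View pics/ov.png

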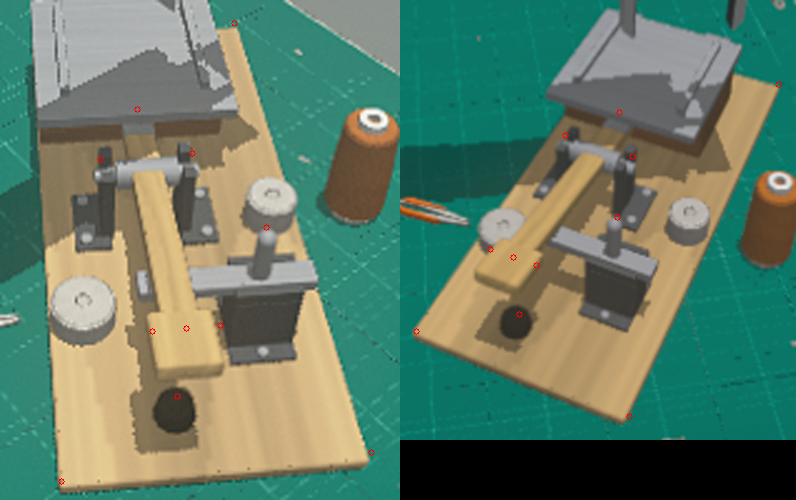

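The overlay fits to about 5 px. The model's pin sits at scene (356,270) against the picture's (356,272). I'll refine by least squares on more features.

```bash
cat > fit2.py <<'E'
from h import *
from scipy.optimize import least_squares
S,T=load('scene'),load('side')
L=np.array([(.075,-.067,.125),(.004,0,.116),(.008,0,.028),(-.04,.085,.012),(-.04,-.13,.012),(.445,-.13,.012),(.245,.085,.084),(.245,-.085,.084)])
s=np.array([(266,231),(185,342),(174,388),(60,489),(368,461),(231,29),(38,122),(237,110)])/2.5+[250,180]-.5
t=(np.array([(614,221),(510,263),(516,306),(414,332),(626,421),(778,85),(549,97),(698,140)])-[400,0])/2.2+[190,180]-.5
def P(q): 
    c,n=np.cos(q[2]),np.sin(q[2]); return np.c_[q[0]+c*L[:,0]-n*L[:,1],q[1]+n*L[:,0]+c*L[:,1],L[:,2]]
for nm,cs in(('S',[(S,s)]),('T',[(T,t)]),('both',[(S,s),(T,t)])):
    f=lambda q:np.concatenate([(proj(c,P(q))-m).ravel() for c,m in cs])
    r=least_squares(f,[.464,-.183,1.0],loss='soft_l1',f_scale=1.5,x_scale=[.1,.1,1]); q=r.x
    print(nm,q[:2],np.degrees(q[2]),'pin',P(q)[0],'pad',P(q)[1]);print(np.round(f(q).reshape(-1,2),1).tolist())
np.save('q.npy',q)
E
python3 fit2.py
```

```text
S [ 0.45915199 -0.18719424] 57.00989912272143 pin [ 0.55618628 -0.160768    0.125     ] pad [ 0.46132997 -0.18383918  0.116     ]
[[-0.2, 1.0], [-0.2, -2.5], [0.5, 6.3], [-0.4, 0.2], [1.0, -0.2], [1.1, -1.1], [-1.5, -0.6], [-0.2, -0.7]]
T [ 0.46141987 -0.18612269] 56.461017070243 pin [ 0.55870286 -0.16062722  0.125     ] pad [ 0.46362988 -0.18278865  0.116     ]
[[0.6, 0.1], [0.2, -1.4], [0.4, 4.8], [-0.4, 0.3], [-0.1, -0.0], [1.3, 1.1], [-1.0, -2.3], [-1.1, -0.7]]
both [ 0.4603931  -0.18653247] 56.76023085326076 pin [ 0.55754162 -0.16052931  0.125     ] pad [ 0.46258567 -0.18318694  0.116     ]
[[0.2, 0.5], [0.1, -3.2], [0.8, 5.6], [-0.2, -0.7], [1.2, -0.5], [2.1, -1.3], [-0.7, -1.2], [0.5, -1.0], [-0.0, 0.1], [-0.3, -1.1], [-0.1, 5.1], [-0.9, 0.8], [-0.3, -0.0], [0.2, 0.8], [-2.0, -2.2], [-1.9, -0.9]]
```

play_rows:
  increments:
    - [-0.013,-0.016,0,-4,1]
    - [-0.026,-0.032,0,-8,1]
    - [-0.039,-0.048,0,-12,1]
    - [-0.053,-0.064,0,-16,1]
    - [-0.066,-0.079,0,-20,1]
    - [-0.079,-0.095,0,-24,1]
    - [-0.092,-0.111,0,-28,1]
    - [-0.105,-0.127,0,-31,1]
    - [-0.119,-0.143,0,-33,1]
    - [-0.119,-0.143,-0.02,-33,1]
    - [-0.119,-0.143,-0.04,-33,1]
    - [-0.119,-0.143,-0.04,-33,1]

```text
t: 1.15
tcp_pos: [0.5283, -0.1425, 0.1626]
tool_rot: [-0.002, 0.879, 0.477, -0.002]
ft_force: [-0.4, 0.6, 0.3]
width: 0.188
grip_force: 0.0
```

```bash
cat > look.py <<'E'
import sys
from plant import readout,vision
import numpy as np,cv2
s=readout.sense();print({k:np.round(s[k],4).tolist() for k in('t','tcp_pos','tool_rot','ft_force','width','grip_force')})
ims=[]
for n in('scene','side'):
    c=vision.camera(n);np.save(n+'_n.npy',c,allow_pickle=True);x0,y0=(250,180) if n=='scene' else (190,180)
    ims.append(cv2.resize(c['image'][y0:y0+200,x0:x0+160,::-1],None,fx=2.5,fy=2.5,interpolation=2))
cv2.imwrite(sys.argv[1],np.hstack(ims))
E
python3 look.py pics/a.png
```

```text
{'t': 1.15, 'tcp_pos': [0.5283, -0.1425, 0.1626], 'tool_rot': [-0.0021, 0.879, 0.4768, -0.0023], 'ft_force': [-0.3685, 0.6428, 0.2505], 'width': 0.1882, 'grip_force': 0.0}
```

View pics/a.png

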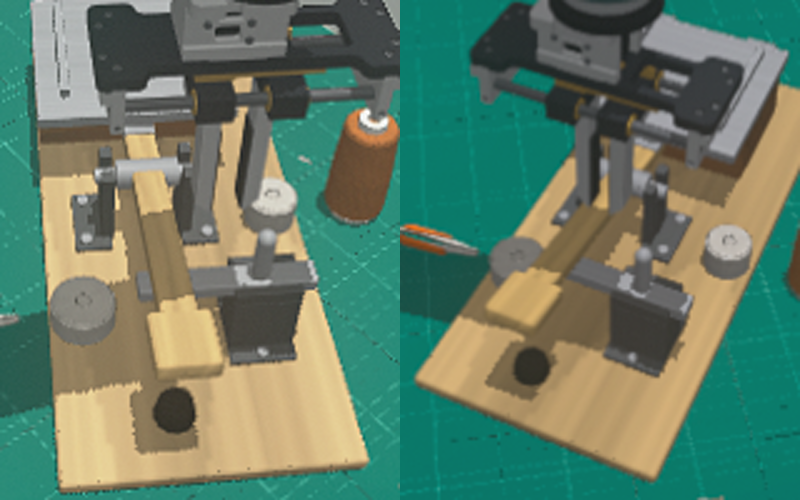

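The gripper is turned along the fixture's y axis, and the fingers (still closing) are over the gap between lever and pin, with the pin top at crop (266,235). Next I let them close, then descend.

play_rows:
  increments:
    - [0.002,0,0,0,1]
    - [0.002,0,0,0,1]
    - [0.002,0,0,0,1]
    - [0.002,0,-0.01,0,1]
    - [0.002,0,-0.025,0,1]
    - [0.002,0,-0.04,0,1]
    - [0.002,0,-0.055,0,1]
    - [0.002,0,-0.067,0,1]
    - [0.002,0,-0.067,0,1]

```text
t: 2.0
tcp_pos: [0.5312, -0.1424, 0.096]
tool_rot: [-0.001, 0.879, 0.477, -0.002]
ft_force: [-1.4, -0.1, 0.1]
width: 0.009
grip_force: 0.0
```

```bash
python3 look.py pics/b.png
```

```text
{'t': 2.0, 'tcp_pos': [0.5312, -0.1424, 0.096], 'tool_rot': [-0.0015, 0.8788, 0.4772, -0.0017], 'ft_force': [-1.4033, -0.1241, 0.0734], 'width': 0.0089, 'grip_force': 0.0}
```

View pics/b.png

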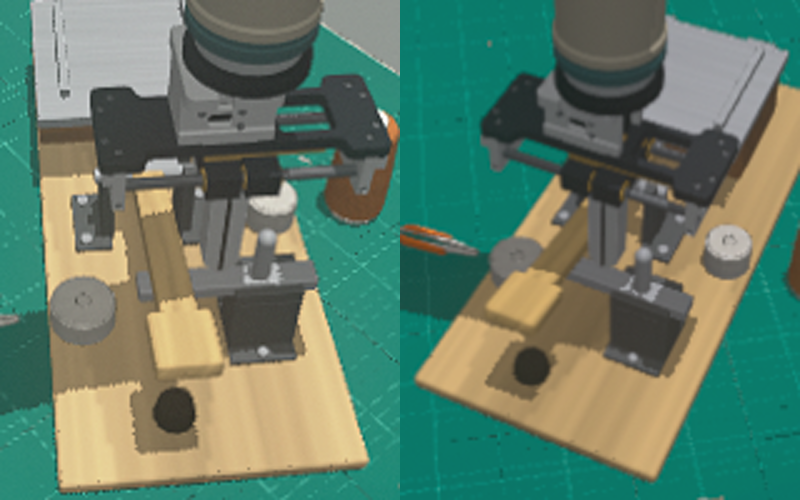

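Fingers are shut and down in the gap, with the tip at about scene crop (225,270) and side crop (605,262). The pin stands to the right at (266,235) and (643,252). I'll compare finger and pin along the fixture's x axis.

Run:
```python
from h import *
S,T=load('scene_n'),load('side_n')
q=np.load('q.npy');c,n=np.cos(q[2]),np.sin(q[2]);f=lambda P:np.round([(P[0]-q[0])*c+(P[1]-q[1])*n,-(P[0]-q[0])*n+(P[1]-q[1])*c,P[2]],4)
k=lambda u,v,x0:(u/2.5+x0-.5,v/2.5+179.5)
P,e=two(S,k(266,231,250),T,k(643,250,190));print('pin',P,e,f(P))
print('tcp',f([.5312,-.1424,.096]))
for C,x0,o in((S,250,0),(T,190,400)):
  for P in((.5312,-.1424,.096),(.5312,-.1424,.08)): print((proj(C,P)[0]-[x0,180]+.5)*2.5+[o,0])
```

```text
pin [ 1.19399459  0.25404852 -0.56850229] 0.24294965510572056 [ 0.7706 -0.3721 -0.5685]
tcp [ 0.0757 -0.035   0.096 ]
[216.93489864 261.44218305]
[214.97578832 275.54640558]
[605.72411572 261.96324649]
[605.64666818 274.80114206]
```

play_rows:
  increments:
    - [0.0042,-0.0027,0,0,1]
    - [0.0084,-0.0055,0,0,1]
    - [0.0125,-0.0082,0,0,1]
    - [0.0167,-0.011,0,0,1]
    - [0.0209,-0.0137,0,0,1]
    - [0.0251,-0.0164,0,0,1]
    - [0.0293,-0.0192,0,0,1]
    - [0.0334,-0.0219,0,0,1]
    - [0.0376,-0.0247,0,0,1]
    - [0.0418,-0.0274,0,0,1]

```text
t: 2.93
tcp_pos: [0.5752, -0.1706, 0.0984]
tool_rot: [-0.0, 0.879, 0.477, -0.0]
ft_force: [-1.8, 1.4, 1.6]
width: 0.007
grip_force: 1.2
```

play_rows:
  increments:
    - [0.0025,-0.0016,0,0,1]
    - [0.005,-0.0033,0,0,1]
    - [0.0075,-0.0049,0,0,1]
    - [0.01,-0.0066,0,0,1]
    - [0.01,-0.0066,0,0,1]
    - [0.01,-0.0066,0,0,1]

```text
t: 3.43
tcp_pos: [0.5852, -0.1773, 0.0984]
tool_rot: [0.0, 0.879, 0.477, 0.0]
ft_force: [-0.4, 0.5, 0.2]
width: 0.006
grip_force: 0.3
```

```bash
python3 look.py pics/c.png
```

```text
{'t': 3.4333, 'tcp_pos': [0.5852, -0.1773, 0.0984], 'tool_rot': [0.0004, 0.8788, 0.4771, 0.0002], 'ft_force': [-0.3669, 0.4962, 0.1946], 'width': 0.006, 'grip_force': 0.3045}
```

View pics/c.png

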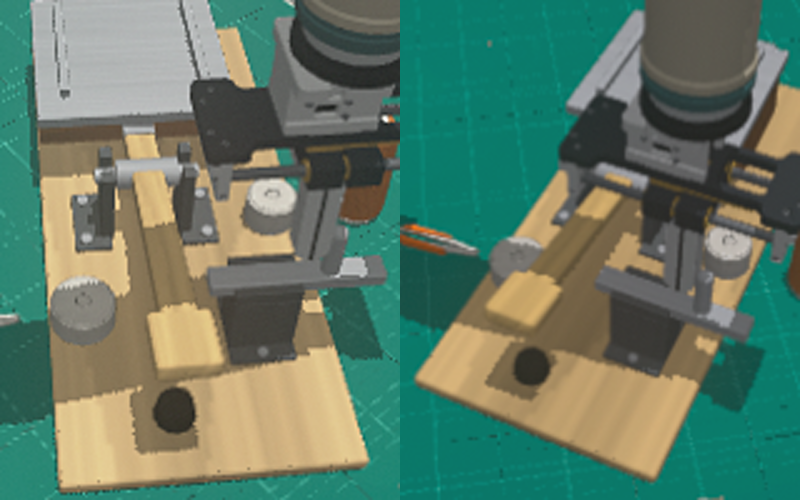

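The bolt bar has moved right and clear of the lever; its left end is now at scene crop (210,280). The pin is touching the finger. I'll give it a small extra nudge to check for the end stop.

play_rows:
  increments:
    - [0.0013,-0.0009,0,0,1]
    - [0.0025,-0.0016,0,0,1]
    - [0.0025,-0.0016,0,0,1]

```text
t: 3.78
tcp_pos: [0.5853, -0.1773, 0.0983]
tool_rot: [-0.002, 0.879, 0.477, -0.001]
ft_force: [-4.9, 2.8, 4.3]
width: 0.005
grip_force: 3.1
```

play_rows:
  increments:
    - [-0.008,0.005,0,0,1]
    - [-0.017,0.011,0,0,1]
    - [-0.017,0.011,0.02,0,1]
    - [-0.017,0.011,0.04,0,1]
    - [-0.017,0.011,0.06,0,1]
    - [-0.035,0.008,0.06,0,1]
    - [-0.053,0.005,0.06,0,1]
    - [-0.071,0.002,0.06,0,1]
    - [-0.09,-0.002,0.06,0,1]
    - [-0.108,-0.005,0.06,0,1]
    - [-0.126,-0.0075,0.06,0,1]
    - [-0.126,-0.0075,0.06,0,1]

```text
t: 4.78
tcp_pos: [0.458, -0.1874, 0.1587]
tool_rot: [-0.0, 0.88, 0.476, -0.001]
ft_force: [-0.8, -0.1, -0.2]
width: 0.002
grip_force: 0.0
```

```bash
python3 look.py pics/d.png
```

```text
{'t': 4.7833, 'tcp_pos': [0.458, -0.1874, 0.1587], 'tool_rot': [-0.0003, 0.8796, 0.4758, -0.001], 'ft_force': [-0.7919, -0.1208, -0.1991], 'width': 0.0021, 'grip_force': 0.0}
```

View pics/d.png

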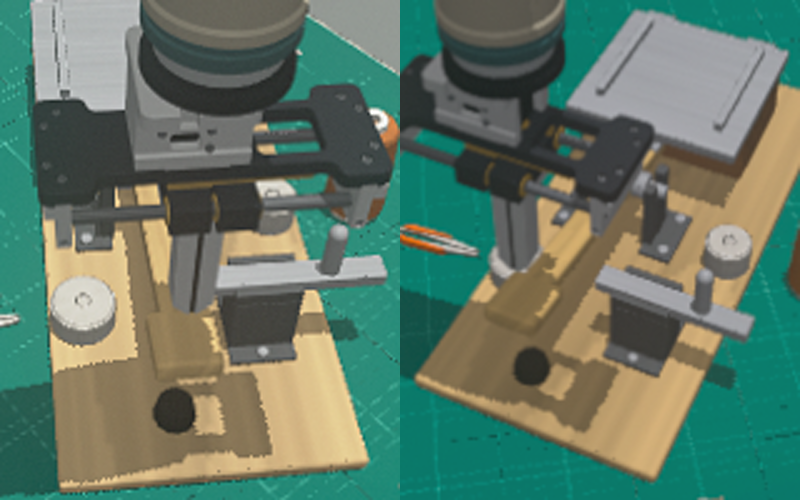

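The shut fingertips are right above the paddle (tip at scene crop (192,308), paddle centre at (185,342)), and the bolt stays out. Pressing down next.

play_rows:
  increments:
    - [0,0,-0.015,0,1]
    - [0,0,-0.03,0,1]
    - [0,0,-0.038,0,1]
    - [0,0,-0.044,0,1]
    - [0,-0.0005,-0.05,0,1]
    - [-0.0005,-0.001,-0.057,0,1]
    - [-0.001,-0.0015,-0.064,0,1]
    - [-0.0015,-0.002,-0.071,0,1]
    - [-0.0018,-0.0025,-0.078,0,1]
    - [-0.002,-0.003,-0.085,0,1]
    - [-0.0023,-0.0035,-0.092,0,1]
    - [-0.0026,-0.004,-0.099,0,1]

```text
t: 5.88
tcp_pos: [0.4596, -0.1897, 0.059]
tool_rot: [0.0, 0.879, 0.477, 0.001]
ft_force: [1.5, 0.0, 4.8]
width: 0.006
grip_force: 2.3
```

play_rows:
  increments:
    - [0,0,-0.004,0,1]
    - [0,0,-0.008,0,1]
    - [0,0,-0.011,0,1]
    - [0,0,-0.014,0,1]
    - [0,0,-0.014,0,1]
    - [0,0,-0.014,0,1]

```text
t: 6.38
tcp_pos: [0.4597, -0.1892, 0.0461]
tool_rot: [0.0, 0.879, 0.478, 0.001]
ft_force: [1.7, 1.7, 9.1]
width: 0.005
grip_force: 4.6
```

play_rows:
  increments:
    - [0,0,-0.0015,0,1]
    - [0,0,-0.003,0,1]
    - [0,0,-0.003,0,1]
    - [0,0,-0.003,0,1]
    - [0,0,-0.003,0,1]
    - [0,0,-0.003,0,1]
    - [0,0,-0.003,0,1]

```text
t: 6.97
tcp_pos: [0.4599, -0.1892, 0.0454]
tool_rot: [0.0, 0.879, 0.477, 0.002]
ft_force: [-2.7, 3.8, 35.7]
width: 0.005
grip_force: 17.1
```

```bash
python3 look.py pics/e.png
```

```text
{'t': 6.9667, 'tcp_pos': [0.4599, -0.1892, 0.0454], 'tool_rot': [0.0003, 0.8786, 0.4775, 0.0016], 'ft_force': [-2.6586, 3.8393, 35.7226], 'width': 0.0052, 'grip_force': 17.0654}
```

View pics/e.png

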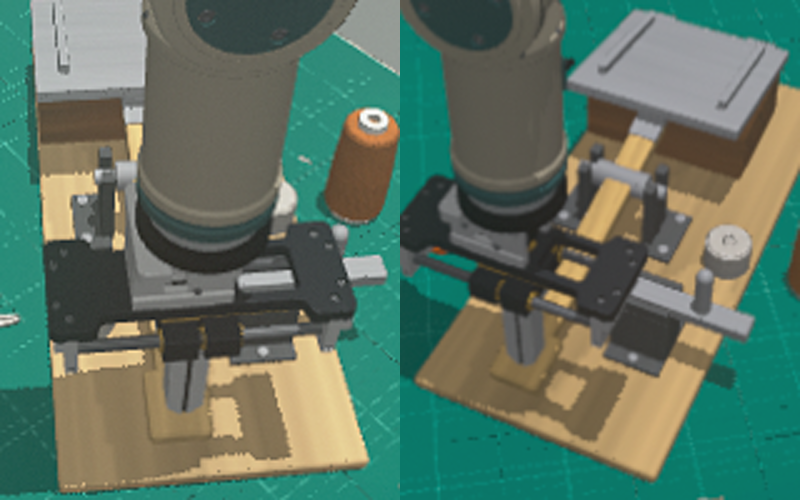

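The paddle is down on the stop (force rose to 36 N at z 45 mm), the plate's front is raised (side crop lip near (740,130)), the pin sits in the fork and the bolt is out. I'll ease the push slightly, then hand in.

play_rows:
  increments:
    - [0,0,0.001,0,1]
    - [0,0,0.001,0,1]
    - [0,0,0.001,0,1]
    - [0,0,0.001,0,1]
    - [0,0,0.001,0,1]
    - [0,0,0.001,0,1]

```text
t: 7.57
tcp_pos: [0.4599, -0.1892, 0.0456]
tool_rot: [0.0, 0.879, 0.478, 0.001]
ft_force: [-1.2, 4.6, 26.4]
width: 0.007
grip_force: 12.6
```

```bash
python3 -c "
from plant import readout,order
s=readout.sense();print(s['tcp_pos'],s['ft_force'])
if 8<s['ft_force'][2]<60 and s['tcp_pos'][2]<.0475: print(order.close_job())"
```

```text
[ 0.45985826 -0.18916627  0.04557434] [-1.24274267  4.6214872  26.35660268]
the job is handed in; nothing more can be done
None
```

The job is handed in at about 7.6 s of robot time: the stop bolt was pushed out to its end stop, and the fingers are still holding the lever down on its rubber stop with about 26 N and the plate raised; the hand-in call returned no verdict.

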